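# Drive the bronze plug out of its bearing block

## Task

The bronze plug has to come out of the bearing block on the press-out jig. Loosen the wing knob on the stop carriage, slide the carriage away from the block until its stop face is at the dark setting groove round the two rods, and tighten the knob fully again; then take from the wooden tray the drift that fits the guide hole and drive the plug right out of the block until it rests against the locked stop. Leave the drift in the hole and every other thing on the bench where it is.

Things in the scene. Friction and masses are not known exactly. Their poses are not given: they have to be found in the camera images.
- jig: Press-out jig fixed to the bench: dark base plate 296 x 116 x 10 mm (jig x -122 to 174) with a grey bearing block, two rods with a stop carriage, and a grey end plate (x 158 to 172, top 72). Origin on the bench under the block's exit face; x axis along the bore from the drift side (-x) to the stop side (+x), z up. Bore axis: y = 0, height 56 mm. 'jig x/y' below are in this frame, in mm.
- bore_exit (a point): Centre of the bore where it opens in the block's exit face: jig x = 0, height 56. Block: jig x -62 to 0, 104 wide in y, top at 88; bore 41.5 diameter. Beyond the exit a steel cradle between the rods, 0.5 mm lower than the bore, carries the plug as it comes out. Rods: 14 diameter, at y = +-36, height 50.
- guide_mouth (a point): Centre of the drift guide hole's mouth: jig x = -112, height 56. Guide boss: 36 x 36 mm square, jig x -112 to -62, on the drift side of the block; its hole, 17 mm diameter, 50 mm long, leads along the bore axis into the bore to the plug's back face. A drift left in it sags by about 0.07 rad: 5 to 7 mm at its tail, and jams if driven without being level. Behind x = -122 only the bench lies below.
- setting_line (a point): Point on the bore axis in the plane of the setting grooves, jig x = 68. Each rod has one dark groove, 2.5 mm wide, there.
- stop_face (a point): Where the bore axis meets the stop face, the carriage's side towards the block. Axes are the jig's. The carriage is a steel block 50 mm long in x, 104 wide in y, straddling the cradle; top at 85 mm.
- stop (a joint): Slide of the stop carriage along the jig's +x, 0 to 0.090 m; the stop face stands at jig x = 2 mm + this. At 0.066 the face is at the setting grooves. Loosened it slides with about 3 N; with the knob fully tight it holds about 40 N.
- knob_grip (a point): Middle of the knob's wing on its vertical axis: 111 mm above the bench, 25 mm behind (+x) the stop face, at jig y = -34. Black plastic wing knob on the carriage: 24 mm hub, upright wing 56 long, 11 thick, 26 high (98 to 124 mm above the bench). The point's x axis runs along the wing.
- clamp_knob (a joint): Wing knob's angle about the vertical: 0 fully tight (end stop, wing along jig x), growing counter-clockwise seen from above as it loosens, to 1.35 rad. The clamp weakens from 0 and has let go entirely above about 0.6. Turning takes about 0.15 N m, up to 0.25 as it tightens; it stays where it is left.
- plug: Brass-coloured solid bronze plug: cylinder 40 mm diameter, 60 long, 2 mm chamfers, 0.5 kg, seated in the block with its front face flush with the exit face. Origin at its centre, x axis along the cylinder. About 3 to 4 N push it along.
- tray: Wooden drift tray, fixed, 184 x 134 x 44 mm; origin at the centre of its underside. Two grooves along its x at y = +-34.5, 23 wide with a shallow vee floor, each with a drift lying below the tray's top. A channel (|x| < 27 mm) right across the tray, open down to 6 mm, lets a drift be taken by its middle only.
- drift_thin: The drift that fits: plain round steel rod 14 mm diameter, 160 long, both ends alike with 3 mm chamfers, 0.19 kg, lying in one of the tray's grooves. Origin at its centre (25 mm above the bench), x axis along the rod.
- drift_thick: The other drift, too thick for the guide hole: plain round steel rod 20 mm diameter, 160 mm long, lying in the other groove. Origin at its centre, x axis along the rod.
- oil_bottle: White oil bottle with a green label and a spout, 40 mm diameter, 130 mm high, upright behind the jig. Origin at the centre of its base.
- gauge_block: Steel gauge block with a stud, 30 x 45 x 40 mm, behind the jig's rods. Origin at the centre of its base.
- spanner: Open-ended steel spanner, 32 x 162 x 6 mm, lying in front of the jig. Origin under its centre.
- tape_roll: Yellow roll of tape, 63 mm diameter, 19 mm high, lying near the bench's front edge. Origin under its centre.
- mallet: Rubber mallet, 75 x 238 x 52 mm, lying near the bench's front edge. Origin under its centre.
- brush: Flat brush with a wooden handle, 33 x 145 x 10 mm, lying behind the tray, at its +x end. Origin under its centre.

How it is judged:
On the way, in this order (a step that is already met when the one before it is completed fails the run):
1. the wing knob is loosened until the clamp lets go (beyond 0.6 rad) (value of joint clamp_knob above 0.6 rad), for 0.1 s.
2. the stop face is within 5 mm of the setting groove with the knob tight (below 0.15 rad) (value of joint stop between 0.061 and 0.071 m and value of joint clamp_knob below 0.15 rad), for 0.2 s.
3. the thin drift is at least 20 mm into the guide hole (x of drift_thin in the frame of jig above -0.172 m and angle between the x axis of drift_thin and the x axis of jig, either way round below 0.15 rad and y of drift_thin in the frame of jig between -0.012 and 0.012 m and z of drift_thin in the frame of jig between 0.044 and 0.068 m), for 0.1 s.
At the end, for the whole second after the job is handed in: The plug lies in the cradle, wholly out of the bore and with its front face within 4 mm of the stop face; the stop face is within 6 mm of the setting groove with the knob tight (below 0.2 rad); the thin drift is left in the guide hole; plug and drift are at rest (x of plug in the frame of stop_face between -0.034 and -0.027 m and x of plug in the frame of jig above 0.0305 m and y of plug in the frame of jig between -0.005 and 0.005 m and z of plug in the frame of jig between 0.05 and 0.06 m and angle between the x axis of plug and the x axis of jig, either way round below 0.1 rad and value of joint stop between 0.06 and 0.072 m and value of joint clamp_knob below 0.2 rad and x of drift_thin in the frame of jig above -0.172 m and y of drift_thin in the frame of jig between -0.012 and 0.012 m and z of drift_thin in the frame of jig between 0.044 and 0.068 m and linear speed of each of plug, drift_thin below 0.02 m/s); the robot touches nothing.
It fails at once if the oil bottle, gauge block, spanner or thick drift is moved more than 30 mm, or the oil bottle is tipped (distance of any of oil_bottle, gauge_block, spanner, drift_thick from where it was at the start of the episode above 0.03 m or angle between oil_bottle's own z axis and vertical above 0.5 rad).
It also fails if it takes over 72 s, if anything falls off the work surface, if the arm or the gripper's body presses on something with over 40 N, if the wrist force passes 120 N, or if a joint passes its speed limit or range.

## Robot

A 6-joint arm with a two-finger parallel gripper is mounted at the origin on a cart in front of the work surface, level with it; the furniture and walls round the work are solid. World frame = base frame: x ahead of the robot, y to its left, z up, the work surface at z = 0. Lengths are in m, angles in rad, forces in N, time in s.
With the tool pointing down it reaches from about 0.325 to 0.875 m from the base axis. Payload 4.4 kg.
Tool frame: the origin (TCP) lies on the mounting face of the last link; the fingertips stand 173 mm ahead of it and the grasp point (between the pads) lies env.pinch_z ahead of it (env.pinch_z is the distance from the TCP to the grasp point, in m); z points along the fingers, y is the line along which they close (so a half turn about z gives the same grasp; the last joint's range is limited). The gripper opens to 85 mm and grips with 20 to 120 N. Pads are 22 mm wide; open, the fingers measure 114 mm over their backs; the gripper's body (76 mm by 85 mm) begins 54 mm behind the grasp point. The pads swing forward as they close: fully open they stand 13 mm farther back than shut.
Start: joints at [1.071, 0.207, 1.542, -0, 1.393, -0.15], TCP at [0.197, 0.54, 0.405] pointing down, gripper open.
Joint ranges: [-2.73, 2.73], [-0.86, 2.22], [0.23, 2.46], [-1.11, 4.25], [0.08, 2.63], [-2.82, 2.82]. Speed limits (rad/s): [2.79, 2.79, 3.14, 3.14, 3.14, 3.14].

## Interface

Orientations are given as a unit quaternion [x, y, z, w].
In Python, from rig import env, eyes gives the robot as it stands (env), with the cameras (eyes).
- The arm moves only by the shell command python3 steer.py [FORCE], which reads ROWS from standard input. ROWS is a JSON list of rows, 1 to 12 of them, each written [opening, [dx, dy, dz], [rx, ry, rz]]: the opening from 0.0 (shut) to 1.0 (fully open), then dx, dy, dz in m, then a rotation vector rx, ry, rz in rad; each row shifts and turns the commanded pose from where the row before left it, along the tool's axes as they then stand; what a row does not reach is not made up. A row lasts 1/10 s, in which the tool goes at most 0.05 m and 0.15 rad, less where a joint would pass 70% of its speed; a pose out of reach is approached as far as the arm can. The fingers move at their own pace and stop on an object; FORCE is the grip in N (left out, the last holds). Time passes only in rows, so rows that do not move let the fingers close. It prints the time, the measured TCP pose, the force, the opening and the grip force at its end. Input that does not fit is refused with a message, and nothing moves.
- env.get_state(): the state, without advancing time (a new reading comes with each control period).
- eyes.grab_frame(name): name is "scene" or "top" or "wrist"; returns a dict with "pixels" (384x512x3 uint8, blue, green, red), "K" (3x3 intrinsics, pixels), "R" (3x3) and "t" (3): a world point X has camera coordinates R X + t; the wrist camera has in their place "mount" (4x4, takes a point from camera to tool coordinates, whose origin is the TCP and whose axes are the flange's). Camera axes: x right, y down, z forward; pixel columns grow to the right and rows downward; lengths in m; the calibration is good to about 2 mm. A picture is of the moment at which its call begins: read the wrist's pose just before it. There is no depth.
- env.close_job(): hands the job in; it is judged then, once.
The state is a dict: "clock": time; "joint_positions": joint angles; "joint_velocities": joint speeds; "effort": joint torques, N m; "tool_pos": TCP position; "tool_rot": TCP orientation; "contact_force": force on the tool from outside, world axes, zero at the start; "torque": the same for the moment, N m; "gripper_width": opening from 0.0 (shut) to 1.0 (fully open); "gripper_force": force on a finger pad.
Only numpy, scipy, OpenCV 4.12 (cv2) and the standard library are available. Lean on these libraries where they do the work, as an engineer would, in place of code of your own. Each camera call takes 0.05 s, during which the arm holds its last target. There are 200 camera calls.

## Working session

There is one attempt and no reset: what is moved stays moved. The work goes in short steps, Python scripts to look and compute and a shell command to move; the robot and the scene stay as the last step left them, time stands still between calls to the robot, and variables do not carry over. Pictures are saved under pics/ and viewed, at most 10 in all, crops included, and the job is handed in when it is done.

```bash
ls; mkdir -p pics; python3 - <<'E'
from rig import env, eyes
import cv2,numpy as np,json
s=env.get_state();print(s['clock'],s['tool_pos'],s['tool_rot'],env.pinch_z)
for n in("scene","top"):
    f=eyes.grab_frame(n);cv2.imwrite(f'pics/{n}0.png',f['pixels'])
    json.dump({k:np.array(f[k]).tolist() for k in('K','R','t')},open(f'{n}.json','w'));print(n,np.array(f['K']).tolist(),(-np.array(f['R']).T@f['t']))
E
```

```text
pics
rig.py
steer.py
0.0 [0.19688443 0.53984709 0.40352494] [ 1.74012753e-01  9.84742726e-01 -1.09266189e-03 -3.63518455e-04] 0.1547
scene [[469.41498265257, 0.0, 249.66073769952035], [0.0, 469.41498265257, 200.8308729352941], [0.0, 0.0, 1.0]] [-0.36567519 -0.97746217  1.08626574]
top [[352.9249576191549, 0.0, 256.5004335401227], [0.0, 352.9249576191549, 193.05208264433557], [0.0, 0.0, 1.0]] [0.30688199 0.02081207 1.14041173]
```

View pics/top0.png

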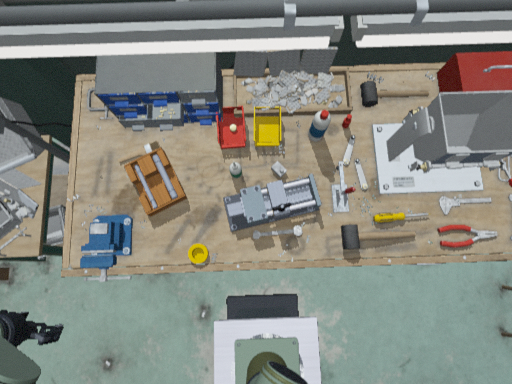

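View pics/scene0.png

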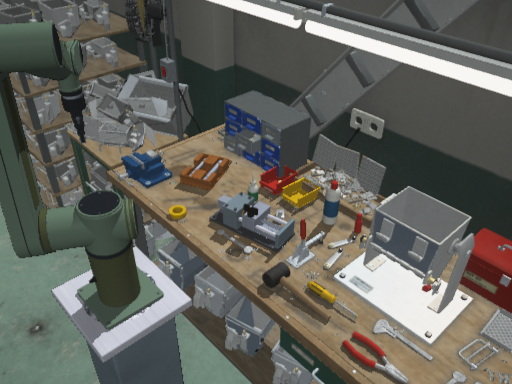

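```bash
python3 - <<'E'
import cv2,numpy as np
t=cv2.imread('pics/top0.png');s=cv2.imread('pics/scene0.png')
r=lambda im,x,y,w,h,k:cv2.resize(im[y:y+h,x:x+w],None,fx=k,fy=k,interpolation=cv2.INTER_CUBIC)
# each crop 400x300
a=r(t,218,165,110,75,4);a=cv2.resize(t[165:240,220:320+0],(400,300),interpolation=cv2.INTER_CUBIC)
b=r(t,110,140,100,75,4);c=r(s,205,180,100,75,4);d=r(s,165,140,100,75,4)
cv2.imwrite('pics/m1.png',np.vstack([np.hstack([a,b]),np.hstack([c,d])]))
E
```

```text
(no output)
```

View pics/m1.png

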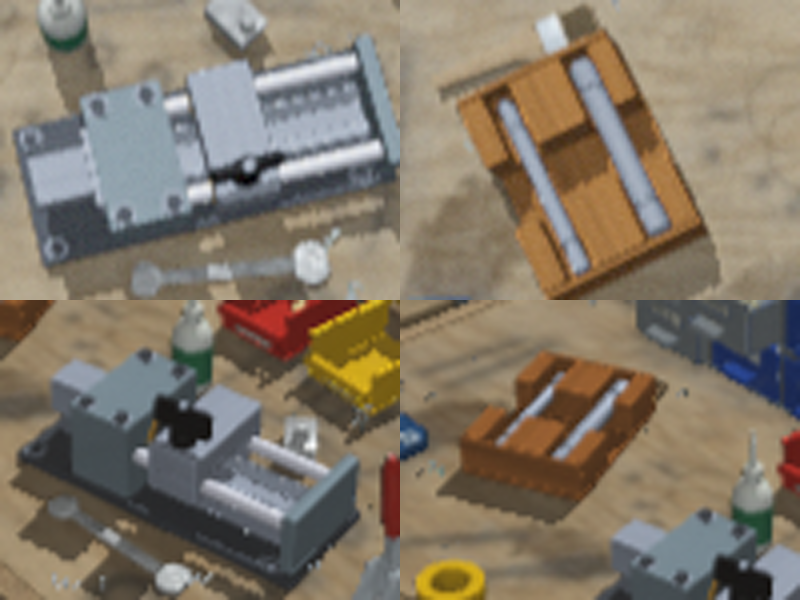

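```bash
cat >h.py <<'E'
import json,numpy as np
from scipy.optimize import least_squares
C={n:{k:np.array(v) for k,v in json.load(open(n+'.json')).items()} for n in('scene','top')}
def proj(n,X):
    c=C[n];p=(c['R']@np.atleast_2d(X).T).T+c['t'].ravel();p=p@c['K'].T;return p[:,:2]/p[:,2:]
def ray(n,uv,z):
    c=C[n];d=c['R'].T@np.linalg.inv(c['K'])@[*uv,1];o=-c['R'].T@c['t'].ravel();return o+d*(z-o[2])/d[2]
def T(p,X):
    X=np.atleast_2d(X);c,s=np.cos(p[2]),np.sin(p[2]);return np.c_[p[0]+c*X[:,0]-s*X[:,1],p[1]+s*X[:,0]+c*X[:,1],X[:,2]+(p[3] if len(p)>3 else 0)]
def fit(obs,p0):
    f=lambda p:np.concatenate([(proj(n,T(p,np.array(X)/1000))[0]-uv) for n,X,uv in obs])
    r=least_squares(f,p0,loss='soft_l1');return r.x,f(r.x).reshape(-1,2)
E
python3 - <<'E'
from h import *
a=lambda u,v:(220+(u-1.5)/4,165+(v-1.5)/4)
b=lambda u,v:(110+(u-1.5)/4,140+(v-1.5)/4)
c=lambda u,v:(205+(u-1.5)/4,180+(v-1.5)/4)
o=[('top',(-62,52,88),a(82,98)),('top',(0,52,88),a(163,80)),('top',(0,-52,88),a(190,213)),('top',(-62,-52,88),a(112,231)),('top',(-122,58,10),a(14,130)),('top',(-122,-58,10),a(46,268)),
('scene',(-62,-52,88),c(75,102)),('scene',(-62,52,88),c(150,50)),('scene',(0,52,88),c(195,75)),('scene',(0,-52,88),c(125,130)),('scene',(-122,-58,0),c(18,155))]
for p0 in([.35,0,-1.4],[.35,0,-1.4,0]):
    p,r=fit(o,p0);print(p.round(4));print(r.round(1).tolist())
print('knob',ray('top',a(250,170),.124))
d=lambda u,v:(165+(u-1.5)/4,140+(v-1.5)/4)
for e in((57,102),(205,32),(305,225),(150,300)):print(ray('top',b(*e),.044).round(3))
for e in((105,103),(180,270)):print('thin',ray('top',b(*e),.03).round(3))
for e in((495,440),(560,378)):print('thin sc',ray('scene',d(e[0]-400,e[1]-300),.03).round(3))
from rig import env, eyes
print(env.get_state()['clock'])
E
cat >>h.py <<'E'
from scipy.spatial.transform import Rotation as Ro
J=[0.5008,-0.01,-1.3822]
def goal(pinch,yaw,roll=None):
    """delta in tool axes to bring pinch point to world pos with tool down and tool y at yaw (mod pi)"""
    from rig import env, eyes
    s=env.get_state();R=Ro.from_quat(s['tool_rot']);tp=s['tool_pos']+R.apply([0,0,env.pinch_z])
    z=np.array([0,0,-1.]);best=None
    for k in(0,np.pi):
        y=np.array([np.cos(yaw+k),np.sin(yaw+k),0]);G=Ro.from_matrix(np.c_[np.cross(y,z),y,z])
        rv=(R.inv()*G).as_rotvec()
        if best is None or np.linalg.norm(rv)<np.linalg.norm(best[0]):best=(rv,G)
    tcp=np.array(pinch)-best[1].apply([0,0,env.pinch_z])
    print('clock',s['clock'],'pinch',tp.round(4),'q',np.round(s['joint_positions'],2),'F',np.round(s['contact_force'],1),'w',round(s['gripper_width'],3))
    print('move first (cur axes)',R.inv().apply(tcp-s['tool_pos']).round(4),'rot',best[0].round(4),'| move after rot',best[1].inv().apply(tcp-s['tool_pos']).round(4))
E
python3 - <<'E'
from h import *
goal(T(J,[.0446,-.034,.201])[0],J[2]+np.pi/2)
E
```

```text
clock 0.1 pinch [0.1968 0.5396 0.2489] q [ 1.07  0.21  1.54  0.    1.39 -0.15] F [-0.7 -0.5  1. ] w 0.995
move first (cur axes) [-0.4676 -0.468   0.0487] rot [-2.1000e-03  8.0000e-04  1.0324e+00] | move after rot [-0.6417  0.1614  0.0479]
```

```bash
echo '[[1, [-0.033, -0.033, 0], [0, 0, 0]], [1, [-0.033, -0.033, 0], [0, 0, 0]], [1, [-0.033, -0.033, 0], [0, 0, 0]], [1, [-0.033, -0.033, 0], [0, 0, 0]], [1, [-0.033, -0.033, 0], [0, 0, 0]], [1, [-0.033, -0.033, 0], [0, 0, 0]], [1, [-0.033, -0.033, 0], [0, 0, 0]], [1, [-0.033, -0.033, 0], [0, 0, 0]], [1, [-0.033, -0.033, 0], [0, 0, 0]], [1, [-0.033, -0.033, 0], [0, 0, 0]], [1, [-0.033, -0.033, 0], [0, 0, 0]], [1, [-0.033, -0.033, 0], [0, 0, 0]]]' | python3 steer.py 60
echo '[[1, [-0.033, -0.033, 0], [0, 0, 0]], [1, [-0.033, -0.033, 0], [0, 0, 0]], [1, [0, 0, 0.01], [0, 0, 0.148]], [1, [0, 0, 0.01], [0, 0, 0.148]], [1, [0, 0, 0.01], [0, 0, 0.148]], [1, [0, 0, 0.01], [0, 0, 0.148]], [1, [0, 0, 0], [0, 0, 0.148]], [1, [0, 0, 0], [0, 0, 0.148]], [1, [0, 0, 0], [0, 0, 0.145]], [1, [0, 0, 0], [0, 0, 0]]]' | python3 steer.py
python3 - <<'E'
from h import *
from rig import env, eyes
import cv2
goal(T(J,[.0446,-.034,.201])[0],J[2]+np.pi/2)
s=env.get_state();f=eyes.grab_frame('wrist');cv2.imwrite('pics/w1.png',f['pixels'])
np.savez('w1.npz',K=f['K'],M=f['mount'],p=s['tool_pos'],q=s['tool_rot']);print(f['K'],f['mount'])
E
```

```text
clock: 1.3
tool_pos: [0.4335, 0.0306, 0.4045]
tool_rot: [0.174, 0.985, 0.0, -0.0]
contact_force: [0.9, -0.5, -0.5]
gripper_width: 0.998
gripper_force: 0.0
clock: 2.3
tool_pos: [0.4725, -0.0521, 0.3642]
tool_rot: [0.638, 0.77, -0.0, -0.001]
contact_force: [1.1, -0.2, 0.6]
gripper_width: 1.002
gripper_force: 0.0
clock 2.3 pinch [ 0.4723 -0.0521  0.2095] q [-0.29  0.03  1.82 -0.    1.29 -0.48] F [ 1.1 -0.2  0.6] w 1.002
move first (cur axes) [-0.0085  0.0017  0.0084] rot [-0.001  -0.0005 -0.0003] | move after rot [-0.0085  0.0017  0.0085]
[[275.51125674   0.         255.90770116]
 [  0.         275.51125674 191.71893357]
 [  0.           0.           1.        ]] [[ 4.54945088e-05 -9.52651390e-01 -3.04064677e-01  7.84764455e-02]
 [ 9.99999786e-01  2.41647814e-04 -6.07474792e-04 -1.40593009e-04]
 [ 6.52188269e-04 -3.04064584e-01  9.52651197e-01  3.05463228e-02]
 [ 0.00000000e+00  0.00000000e+00  0.00000000e+00  1.00000000e+00]]
```

View pics/w1.png

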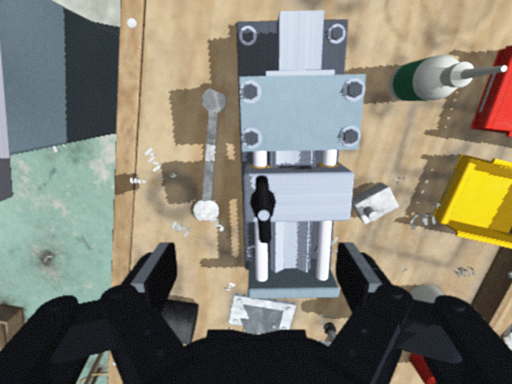

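```bash
python3 - <<'E'
import cv2
f=cv2.imread('pics/w1.png');cv2.imwrite('pics/w1c.png',cv2.resize(f[60:260,230:380],None,fx=3,fy=3,interpolation=cv2.INTER_CUBIC))
E
```

```text
(no output)
```

View pics/w1c.png

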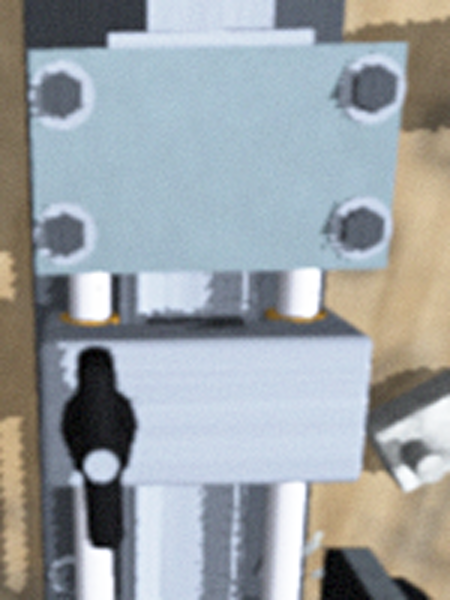

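```bash
cat >>h.py <<'E'
def wcam(f):
    d=np.load(f);R=Ro.from_quat(d['q']).as_matrix();M=d['M'];Rc=(R@M[:3,:3]).T;o=R@M[:3,3]+d['p']
    return dict(K=d['K'],R=Rc,t=-Rc@o)
E
python3 - <<'E'
from h import *
C['w']=wcam('w1.npz')
w=lambda u,v:(230+(u-1)/3,60+(v-1)/3)
B=[((-62,-52,88),w(28,50)),((-62,52,88),w(408,42)),((0,52,88),w(389,270)),((0,-52,88),w(37,274))]
K=[((0,-52,85),w(42,338)),((0,52,85),w(371,335)),((50,52,85),w(361,480)),((50,-52,85),w(47,488))]
def f(p):
    r=[proj('w',T(p[:3],np.array(X)/1e3))[0]-u for X,u in B]+[proj('w',T(p[:3],np.array(X)/1e3+[p[3],0,0]))[0]-u for X,u in K]
    return np.concatenate(r)
r=least_squares(f,[*J,.02]);p=r.x;print(p.round(4),r.fun.reshape(-1,2).round(1).tolist())
# free height check
r2=least_squares(lambda p:np.concatenate([proj('w',T([*p[:3],p[4]],np.array(X)/1e3))[0]-u for X,u in B]),[*J,.02,0]);print(r2.x.round(4))
for x,z in((25,124),(25,130),(-3,98),(-3,124),(53,98),(53,124)):
    q=proj('w',T(p[:3],[p[3]+x/1e3,-.034,z/1e3]))[0];print(x,z,((q-[230,60])*3+1).round(0))
E
```

```text
[ 0.5034 -0.0064 -1.3647  0.0204] [[0.4, -0.0], [-0.0, 0.2], [-0.9, -0.5], [-0.1, 0.2], [-0.9, 0.3], [1.9, -0.6], [0.6, 0.9], [-0.9, -0.1]]
[ 5.0340e-01 -6.4000e-03 -1.3636e+00  2.5600e-02  1.0000e-03]
25 124 [101. 461.]
25 130 [102. 469.]
-3 98 [ 98. 338.]
-3 124 [100. 362.]
53 98 [100. 512.]
53 124 [102. 553.]
```

```bash
sed -i 's/^J=.*/J=[0.503,-0.0072,-1.370]/' h.py; python3 - <<'E'
from h import *
goal(T(J,[.0454,-.034,.111])[0],J[2]+np.pi/2)
E
```

```text
clock 2.35 pinch [ 0.4724 -0.0521  0.2096] q [-0.29  0.03  1.82 -0.    1.29 -0.48] F [ 0.1 -0.3 -0.1] w 1.001
move first (cur axes) [-0.0075  0.0049  0.0986] rot [-0.0008 -0.0004 -0.0099] | move after rot [-0.0075  0.0048  0.0986]
```

```bash
echo '[[1, [-0.0075, 0.005, 0.02], [0, 0, -0.01]], [1, [0, 0, 0.03], [0, 0, 0]], [1, [0, 0, 0.03], [0, 0, 0]], [1, [0, 0, 0.018], [0, 0, 0]], [1, [0, 0, 0], [0, 0, 0]], [0, [0, 0, 0], [0, 0, 0]], [0, [0, 0, 0], [0, 0, 0]], [0, [0, 0, 0], [0, 0, 0]], [0, [0, 0, 0], [0, 0, 0]], [0, [0, 0, 0], [0, 0, 0]]]' | python3 steer.py 60
echo '[[0, [0, 0, 0], [0, 0, 0]], [0, [0, 0, 0], [0, 0, 0]]]' | python3 steer.py
```

```text
clock: 3.35
tool_pos: [0.4795, -0.0587, 0.2681]
tool_rot: [0.634, 0.774, 0.0, 0.001]
contact_force: [-1.0, 0.9, 4.5]
gripper_width: 0.217
gripper_force: 58.6
clock: 3.55
tool_pos: [0.4795, -0.0587, 0.2681]
tool_rot: [0.634, 0.774, 0.0, 0.001]
contact_force: [-0.7, 1.1, 5.6]
gripper_width: 0.217
gripper_force: 58.5
```

```bash
echo '[[0, [0, 0, 0], [0, 0, -0.1]], [0, [0, 0, 0], [0, 0, -0.1]], [0, [0, 0, 0], [0, 0, -0.1]], [0, [0, 0, 0], [0, 0, 0]]]' | python3 steer.py
python3 - <<'E'
from rig import env, eyes
import cv2
s=env.get_state();print(s['torque'],s['contact_force'],s['gripper_width'])
f=eyes.grab_frame('wrist');cv2.imwrite('pics/w2.png',f['pixels'])
E
```

```text
clock: 3.95
tool_pos: [0.4795, -0.0588, 0.268]
tool_rot: [0.51, 0.86, 0.0, 0.001]
contact_force: [-2.2, 0.7, 4.8]
gripper_width: 0.214
gripper_force: 58.6
[-0.00162625  0.24812116  0.02237296] [-2.2075335   0.73822399  4.82224173] 0.21406773547077174
```

View pics/w2.png

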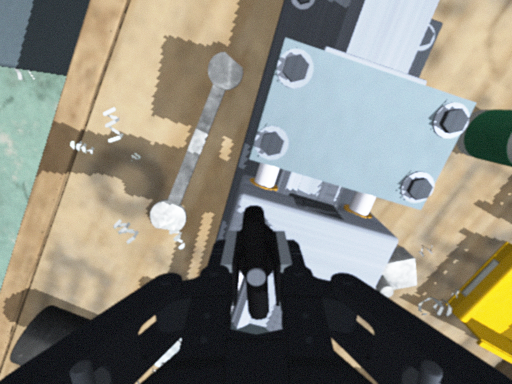

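```bash
echo '[[0, [0, 0, 0], [0, 0, -0.1]], [0, [0, 0, 0], [0, 0, -0.1]], [0, [0, 0, 0], [0, 0, -0.1]], [0, [0, 0, 0], [0, 0, -0.1]], [0, [0, 0, 0], [0, 0, -0.1]], [0, [0, 0, 0], [0, 0, -0.1]], [0, [0, 0, 0], [0, 0, -0.1]], [0, [0, 0, 0], [0, 0, 0]]]' | python3 steer.py
python3 - <<'E'
from h import *
from rig import env, eyes
s=env.get_state();R=Ro.from_quat(s['tool_rot']);c,n=np.cos(J[2]),np.sin(J[2])
print(R.inv().apply(np.array([c,n,0])*.0476),s['torque'],s['joint_positions'])
E
```

```text
clock: 4.8
tool_pos: [0.4793, -0.0589, 0.268]
tool_rot: [0.184, 0.983, -0.0, 0.001]
contact_force: [-2.8, -1.4, 5.5]
gripper_width: 0.218
gripper_force: 58.7
[-2.57608907e-02 -4.00266594e-02  5.52183623e-05] [-0.08520571  0.39919159 -0.0336152 ] [-3.01572841e-01  1.76719726e-01  1.88871357e+00 -7.74860465e-04
  1.07499085e+00 -1.50093865e+00]
```

```bash
echo '[[0, [-0.0032, -0.005, 0], [0, 0, 0]], [0, [-0.0032, -0.005, 0], [0, 0, 0]], [0, [-0.0032, -0.005, 0], [0, 0, 0]], [0, [-0.0032, -0.005, 0], [0, 0, 0]], [0, [-0.0032, -0.005, 0], [0, 0, 0]], [0, [-0.0032, -0.005, 0], [0, 0, 0]], [0, [-0.0032, -0.005, 0], [0, 0, 0]], [0, [-0.0032, -0.005, 0], [0, 0, 0]], [0, [0, 0, 0], [0, 0, 0]], [0, [0, 0, 0], [0, 0, 0]]]' | python3 steer.py
python3 - <<'E'
from h import *
from rig import env, eyes
import cv2
s=env.get_state();f=eyes.grab_frame('wrist');cv2.imwrite('pics/w3.png',f['pixels']);np.savez('w3.npz',K=f['K'],M=f['mount'],p=s['tool_pos'],q=s['tool_rot'])
print(s['torque'],s['contact_force'])
cv2.imwrite('pics/w3b.png',cv2.resize(f['pixels'][0:300,120:512],None,fx=2,fy=2,interpolation=cv2.INTER_CUBIC))
E
```

```text
clock: 5.8
tool_pos: [0.4889, -0.1056, 0.268]
tool_rot: [0.185, 0.983, -0.0, 0.001]
contact_force: [-1.2, -0.6, 5.3]
gripper_width: 0.213
gripper_force: 58.9
[-0.0712873   0.21286512 -0.03452573] [-1.22062745 -0.64358687  5.28768947]
```

View pics/w3b.png

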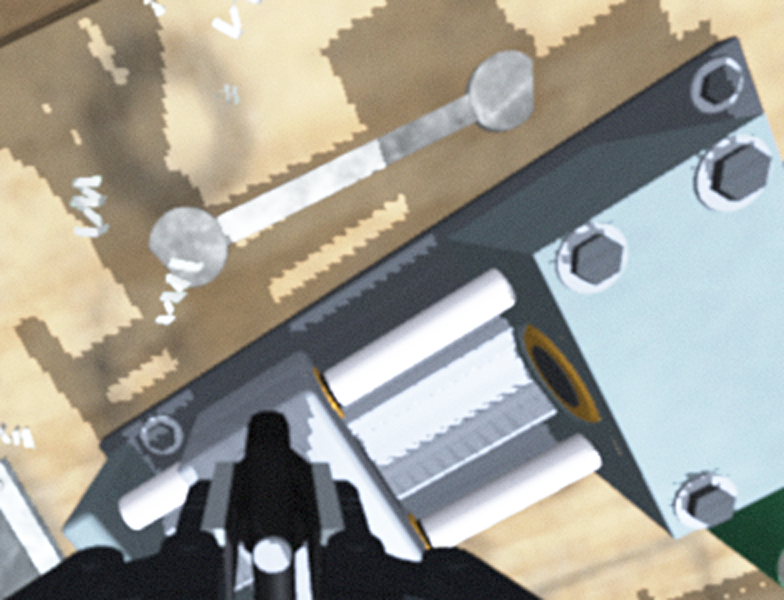

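```bash
python3 - <<'E'
from h import *
C['w']=wcam('w3.npz')
g=lambda X:((proj('w',T(J,np.array(X)/1e3))[0]-[120,0])*2+.5).round(0)
for x in(62,65,68,71):
    print(x,*[g(p) for p in((x,-52,85),(x,-20,85),(x,-36,57),(x,-43,50),(x,36,57))])
print('block',*[g(p) for p in((0,-52,88),(-62,-52,88),(0,52,88),(0,-36,57),(0,-43,50),(0,36,57))])
E
```

```text
62 [329. 373.] [383. 458.] [345. 387.] [332. 365.] [442. 539.]
65 [320. 378.] [374. 462.] [337. 391.] [325. 369.] [435. 543.]
68 [311. 383.] [366. 467.] [330. 396.] [318. 374.] [428. 546.]
71 [302. 389.] [357. 472.] [322. 400.] [310. 378.] [421. 550.]
block [531. 254.] [762. 114.] [671. 540.] [509. 288.] [491. 268.] [595. 458.]
```

```bash
python3 - <<'E'
from h import *
import cv2
C['w']=wcam('w3.npz');im=cv2.imread('pics/w3.png')
for y,z in((-36,57),(36,57),(-48,85),(-20,85),(0,85)):
    print(y,z)
    for x in np.arange(58,78,1.):
        u=proj('w',T(J,np.array([x,y,z])/1e3)).astype(np.float32)
        print(int(x),cv2.remap(im,u[:,None,0],u[:,None,1],cv2.INTER_LINEAR)[0,0].tolist(),end=' ')
    print()
E
```

```text
-36 57
58 [255, 255, 254] 59 [255, 255, 255] 60 [255, 255, 254] 61 [255, 255, 254] 62 [255, 255, 254] 63 [255, 255, 254] 64 [255, 255, 255] 65 [255, 255, 255] 66 [254, 253, 253] 67 [105, 93, 92] 68 [54, 108, 140] 69 [97, 155, 189] 70 [109, 104, 104] 71 [114, 100, 95] 72 [172, 155, 144] 73 [228, 211, 199] 74 [243, 231, 222] 75 [249, 240, 234] 76 [230, 216, 204] 77 [184, 168, 155] 
36 57
58 [255, 255, 255] 59 [255, 255, 255] 60 [255, 255, 255] 61 [255, 255, 255] 62 [255, 255, 255] 63 [255, 255, 255] 64 [255, 255, 255] 65 [255, 255, 255] 66 [240, 231, 226] 67 [84, 98, 108] 68 [64, 138, 181] 69 [95, 124, 145] 70 [107, 95, 92] 71 [135, 118, 113] 72 [205, 186, 173] 73 [241, 228, 218] 74 [251, 243, 238] 75 [255, 252, 248] 76 [255, 255, 253] 77 [241, 232, 226] 
-48 85
58 [253, 249, 248] 59 [253, 250, 249] 60 [252, 249, 248] 61 [252, 249, 247] 62 [252, 248, 248] 63 [254, 252, 252] 64 [189, 173, 170] 65 [43, 69, 86] 66 [84, 144, 175] 67 [109, 104, 100] 68 [119, 106, 100] 69 [195, 175, 164] 70 [240, 226, 214] 71 [243, 232, 221] 72 [202, 183, 172] 73 [178, 159, 150] 74 [177, 161, 148] 75 [176, 157, 146] 76 [176, 157, 148] 77 [178, 159, 149] 
-20 85
58 [250, 243, 238] 59 [251, 244, 238] 60 [249, 241, 235] 61 [250, 242, 235] 62 [250, 243, 236] 63 [251, 244, 238] 64 [248, 237, 227] 65 [170, 154, 143] 66 [91, 82, 75] 67 [108, 96, 90] 68 [130, 116, 110] 69 [209, 190, 178] 70 [241, 227, 216] 71 [248, 240, 233] 72 [252, 247, 242] 73 [252, 247, 241] 74 [254, 248, 242] 75 [242, 224, 210] 76 [145, 126, 116] 77 [72, 62, 58] 
0 85
58 [134, 121, 112] 59 [134, 118, 110] 60 [133, 119, 111] 61 [136, 119, 113] 62 [135, 119, 110] 63 [134, 121, 110] 64 [125, 112, 101] 65 [111, 99, 92] 66 [103, 89, 85] 67 [110, 98, 92] 68 [141, 126, 117] 69 [221, 200, 188] 70 [242, 230, 222] 71 [252, 245, 240] 72 [253, 250, 245] 73 [253, 249, 245] 74 [253, 249, 244] 75 [253, 249, 244] 76 [254, 251, 245] 77 [255, 254, 248]
```

```bash
echo '[[0, [0, 0, 0], [0, 0, 0.1]], [0, [0, 0, 0], [0, 0, 0.1]], [0, [0, 0, 0], [0, 0, 0.1]], [0, [0, 0, 0], [0, 0, 0.1]], [0, [0, 0, 0], [0, 0, 0.1]], [0, [0, 0, 0], [0, 0, 0.1]], [0, [0, 0, 0], [0, 0, 0.1]], [0, [0, 0, 0], [0, 0, 0.1]], [0, [0, 0, 0], [0, 0, 0.1]], [0, [0, 0, 0], [0, 0, 0.1]], [0, [0, 0, 0], [0, 0, 0]]]' | python3 steer.py
python3 -c "
from rig import env, eyes;print(env.get_state()['torque'])"
echo '[[0, [0, 0, 0], [0, 0, 0.04]], [0, [0, 0, 0], [0, 0, 0.04]], [0, [0, 0, 0], [0, 0, 0]]]' | python3 steer.py
python3 -c "
from rig import env, eyes;print(env.get_state()['torque'])"
```

```text
clock: 6.95
tool_pos: [0.4891, -0.1053, 0.2681]
tool_rot: [0.634, 0.774, 0.0, 0.002]
contact_force: [-0.1, 0.4, 6.2]
gripper_width: 0.215
gripper_force: 58.9
[0.00793134 0.05557648 0.15399449]
clock: 7.25
tool_pos: [0.4891, -0.1053, 0.2681]
tool_rot: [0.663, 0.748, 0.0, 0.002]
contact_force: [-0.7, 1.2, 5.5]
gripper_width: 0.215
gripper_force: 58.9
[ 0.01376079 -0.0005963   0.2326693 ]
```

```bash
echo '[[0, [0, 0, 0], [0, 0, 0.03]], [0, [0, 0, 0], [0, 0, 0.03]], [0, [0, 0, 0], [0, 0, 0]]]' | python3 steer.py
python3 -c "
from rig import env, eyes;print(env.get_state()['torque'])"
python3 - <<'E'
from h import *
from rig import env, eyes
import cv2
s=env.get_state();f=eyes.grab_frame('wrist');cv2.imwrite('pics/w4.png',f['pixels']);np.savez('w4.npz',K=f['K'],M=f['mount'],p=s['tool_pos'],q=s['tool_rot'])
E
```

```text
clock: 7.55
tool_pos: [0.4891, -0.1053, 0.2681]
tool_rot: [0.685, 0.729, 0.0, 0.002]
contact_force: [0.1, -0.2, 5.8]
gripper_width: 0.214
gripper_force: 58.7
[ 0.04080465 -0.06524054  0.68657166]
```

```bash
echo '[[0, [0, 0, 0], [0, 0, -0.03]], [1, [0, 0, 0], [0, 0, 0]], [1, [0, 0, 0], [0, 0, 0]], [1, [0, 0, 0], [0, 0, 0]], [1, [0, 0, 0], [0, 0, 0]], [1, [0, 0, -0.03], [0, 0, 0]], [1, [0, 0, -0.04], [0, 0, 0]], [1, [0, 0, -0.04], [0, 0, 0]], [1, [0.03, 0, -0.03], [0, 0, 0]], [1, [0.03, 0, 0], [0, 0, 0]], [1, [0, 0, 0], [0, 0, 0]]]' | python3 steer.py
python3 - <<'E'
from h import *
from rig import env, eyes
import cv2
s=env.get_state();f=eyes.grab_frame('wrist');cv2.imwrite('pics/w5.png',f['pixels']);np.savez('w5.npz',K=f['K'],M=f['mount'],p=s['tool_pos'],q=s['tool_rot'])
cv2.imwrite('pics/w5b.png',cv2.resize(f['pixels'][20:320,180:400],None,fx=2,fy=2,interpolation=cv2.INTER_CUBIC))
C['w']=wcam('w5.npz')
g=lambda X:((proj('w',T(J,np.array(X)/1e3))[0]-[180,20])*2+.5).round(0)
for x in(65,68,71):
    print(x,*[g(p) for p in((x,-52,85),(x,52,85),(x,-36,57),(x,36,57))])
print('block',*[g(p) for p in((-62,-52,88),(-62,52,88),(0,52,88),(0,-52,88))])
print('wing',g((93-28,-34,124)),g((93+28,-34,124)),g((93,-34,124)))
E
```

```text
clock: 8.7
tool_pos: [0.4828, -0.0432, 0.408]
tool_rot: [0.674, 0.739, 0.001, 0.001]
contact_force: [-0.8, 0.2, 0.1]
gripper_width: 0.996
gripper_force: 0.0
65 [114. 380.] [298. 361.] [143. 361.] [260. 349.]
68 [115. 385.] [298. 366.] [144. 365.] [260. 353.]
71 [116. 390.] [298. 371.] [144. 370.] [260. 358.]
block [ 80. 144.] [291. 119.] [295. 246.] [ 98. 268.]
wing [145. 405.] [157. 501.] [151. 454.]
```

View pics/w5b.png

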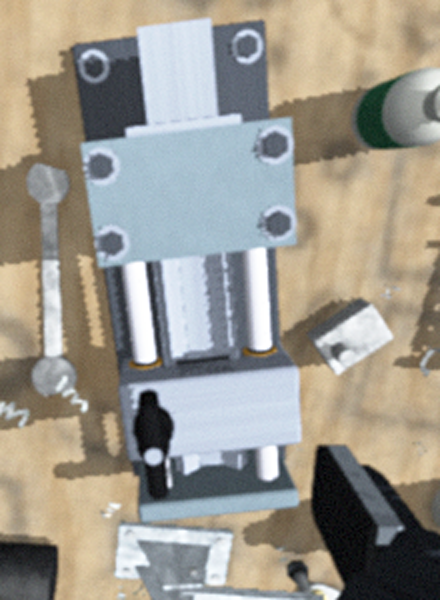

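```bash
python3 - <<'E'
from h import *
goal([.574,.370,.2],.429+np.pi/2)
E
```

```text
clock 8.75 pinch [ 0.4829 -0.0443  0.2523] q [-0.27  0.01  1.75 -0.    1.38 -0.36] F [0.2 0.3 0.4] w 0.996
move first (cur axes) [0.4044 0.1283 0.0522] rot [ 7.0000e-04 -0.0000e+00  1.2324e+00] | move after rot [ 0.2553 -0.3388  0.0523]
```

```bash
echo '[[0.5, [0.04, 0.0128, 0], [0, 0, 0]], [0.5, [0.04, 0.0128, 0], [0, 0, 0]], [0.5, [0.04, 0.0128, 0], [0, 0, 0]], [0.5, [0.04, 0.0128, 0], [0, 0, 0]], [0.5, [0.04, 0.0128, 0], [0, 0, 0]], [0.5, [0.04, 0.0128, 0], [0, 0, 0]], [0.5, [0.04, 0.0128, 0], [0, 0, 0]], [0.5, [0.04, 0.0128, 0], [0, 0, 0]], [0.5, [0.04, 0.0128, 0], [0, 0, 0]], [0.5, [0.04, 0.0128, 0], [0, 0, 0]]]' | python3 steer.py
echo '[[0.5, [0, 0, 0.01], [0, 0, 0.137]], [0.5, [0, 0, 0.01], [0, 0, 0.137]], [0.5, [0, 0, 0.01], [0, 0, 0.137]], [0.5, [0, 0, 0.01], [0, 0, 0.137]], [0.5, [0, 0, 0.01], [0, 0, 0.137]], [0.5, [0, 0, 0], [0, 0, 0.137]], [0.5, [0, 0, 0], [0, 0, 0.137]], [0.5, [0, 0, 0], [0, 0, 0.137]], [0.5, [0, 0, 0], [0, 0, 0.137]], [0.5, [0, 0, 0], [0, 0, 0]]]' | python3 steer.py
python3 - <<'E'
from h import *
from rig import env, eyes
import cv2
s=env.get_state();f=eyes.grab_frame('wrist');cv2.imwrite('pics/w6.png',f['pixels']);np.savez('w6.npz',K=f['K'],M=f['mount'],p=s['tool_pos'],q=s['tool_rot'])
cv2.imwrite('pics/w6b.png',cv2.resize(f['pixels'][:300,56:456],None,fx=2,fy=2,interpolation=cv2.INTER_CUBIC))
E
```

```text
clock: 9.75
tool_pos: [0.5762, 0.365, 0.4049]
tool_rot: [0.676, 0.737, -0.001, -0.0]
contact_force: [1.1, 0.1, 0.2]
gripper_width: 0.502
gripper_force: 0.0
clock: 10.75
tool_pos: [0.5759, 0.3633, 0.355]
tool_rot: [0.978, 0.211, -0.001, 0.001]
contact_force: [0.3, -0.2, 0.3]
gripper_width: 0.501
gripper_force: 0.0
```

View pics/w6b.png

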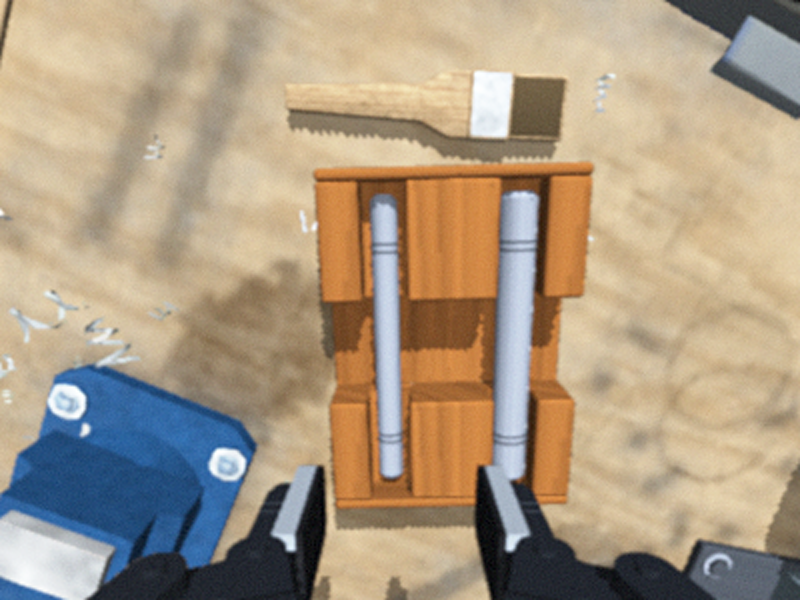

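```bash
python3 - <<'E'
from h import *
C['w']=wcam('w6.npz')
w=lambda u,v:(56+(u-.5)/2,(v-.5)/2)
b=lambda u,v:(110+(u-1.5)/4,140+(v-1.5)/4)
for z in(.02,.025,.03):
    a,c=ray('w',w(383,196),z),ray('w',w(393,476),z);d=a-c;print(z,a.round(4),c.round(4),'mid',((a+c)/2).round(4),'len',np.linalg.norm(d).round(4),'yaw',np.arctan2(d[1],d[0]).round(4))
def tri(obs):
    r=least_squares(lambda X:np.concatenate([proj(n,X)[0]-u for n,u in obs]),[.57,.37,.03]);return r.x.round(4)
print(tri([('w',w(383,197)),('top',b(105,103))]),tri([('w',w(393,473)),('top',b(180,270))]))
cs=[ray('w',w(*p),.044) for p in((318,181),(591,172),(570,497),(337,500))]
print(np.round(cs,4),np.mean(cs,0))
# refine jig using wrist views
C['w1']=wcam('w1.npz');C['w5']=wcam('w5.npz');C['w3']=wcam('w3.npz')
w1=lambda u,v:(230+(u-1)/3,60+(v-1)/3);w5=lambda u,v:(180+(u-.5)/2,20+(v-.5)/2);w3=lambda u,v:(120+(u-.5)/2,(v-.5)/2)
B=[(-62,-52,88),(-62,52,88),(0,52,88),(0,-52,88)]
o=[('w1',X,u) for X,u in zip(B,[w1(28,50),w1(408,42),w1(389,270),w1(37,274)])]+[('w5',X,u) for X,u in zip(B,[w5(82,143),w5(292,118),w5(297,245),w5(100,267)])]
o+=[('w5',(-112,-18,74),w5(137,28)),('w5',(-112,18,74),w5(212,19)),('w3',B[3],w3(535,252)),('w3',B[2],w3(672,535)),('w5',(-122,-58,10),w5(73,45)),('w5',(-122,58,10),w5(265,20))]
p,r=fit(o,J);print(p.round(4),r.round(1).tolist())
p,r=fit(o,J+[0]);print(p.round(4))
E
```

```text
0.02 [0.6474 0.4062 0.02  ] [0.5012 0.335  0.02  ] mid [0.5743 0.3706 0.02  ] len 0.1627 yaw 0.4531
0.025 [0.6474 0.406  0.025 ] [0.5036 0.336  0.025 ] mid [0.5755 0.371  0.025 ] len 0.16 yaw 0.4531
0.03 [0.6474 0.4058 0.03  ] [0.506 0.337 0.03 ] mid [0.5767 0.3714 0.03  ] len 0.1573 yaw 0.4531
[0.647  0.4059 0.0206] [0.5058 0.3373 0.0263]
[[0.6408 0.4364 0.044 ]
 [0.698  0.3196 0.044 ]
 [0.5423 0.242  0.044 ]
 [0.4855 0.3628 0.044 ]] [0.59163927 0.34019232 0.044     ]
[ 0.5032 -0.0065 -1.3691] [[0.5, -0.2], [0.1, 0.6], [-1.1, -0.1], [-0.4, 0.1], [-0.6, -0.2], [-0.1, -0.2], [-0.6, -0.0], [-0.8, -0.1], [0.4, -0.2], [-0.3, -0.3], [-1.0, 0.9], [0.6, 2.3], [-0.6, -0.9], [0.7, -0.5]]
[ 5.0330e-01 -6.4000e-03 -1.3681e+00 -8.0000e-04]
```

```bash
sed -i 's/^J=.*/J=[0.5032,-0.0065,-1.3688]/' h.py; python3 - <<'E'
from h import *
goal([.5755,.371,.028],.453+np.pi/2)
E
```

```text
clock 10.8 pinch [0.5756 0.3632 0.2006] q [ 0.44  0.47  1.3  -0.    1.37  1.58] F [0.1 0.  0.9] w 0.498
move first (cur axes) [ 0.0032 -0.0072  0.1725] rot [ 0.0004  0.0021 -0.0254] | move after rot [ 0.003  -0.007   0.1726]
```

```bash
echo '[[0.5, [0.003, -0.007, 0.03], [0, 0.002, -0.025]], [0.5, [0, 0, 0.04], [0, 0, 0]], [0.5, [0, 0, 0.04], [0, 0, 0]], [0.5, [0, 0, 0.03], [0, 0, 0]], [0.5, [0, 0, 0.02], [0, 0, 0]], [0.5, [0, 0, 0.0125], [0, 0, 0]], [0.5, [0, 0, 0], [0, 0, 0]]]' | python3 steer.py 60
python3 - <<'E'
from h import *
goal([.5755,.371,.028],.453+np.pi/2)
E
```

```text
clock: 11.5
tool_pos: [0.5747, 0.3712, 0.1813]
tool_rot: [0.975, 0.224, -0.001, 0.0]
contact_force: [-0.3, 0.2, -0.4]
gripper_width: 0.504
gripper_force: 0.0
clock 11.5 pinch [0.5743 0.3709 0.0266] q [ 0.45  0.67  1.39 -0.    1.09  1.57] F [-0.3  0.2 -0.4] w 0.504
move first (cur axes) [ 0.0006  0.0005 -0.0014] rot [ 0.0002  0.0031 -0.0011] | move after rot [ 0.0006  0.0005 -0.0014]
```

```bash
echo '[[0.5, [0, 0, -0.0015], [0, 0.003, 0]], [0, [0, 0, 0], [0, 0, 0]], [0, [0, 0, 0], [0, 0, 0]], [0, [0, 0, 0], [0, 0, 0]], [0, [0, 0, 0], [0, 0, 0]], [0, [0, 0, 0], [0, 0, 0]], [0, [0, 0, -0.01], [0, 0, 0]], [0, [0, 0, -0.02], [0, 0, 0]], [0, [0, 0, -0.04], [0, 0, 0]], [0, [0, 0, -0.04], [0, 0, 0]], [0, [0, 0, -0.03], [0, 0, 0]], [0, [0, 0, 0], [0, 0, 0]]]' | python3 steer.py 80
python3 - <<'E'
from h import *
# rod centre target before the hole: jig x=-200, pinch 3 mm above axis
goal(T(J,[-.21,0,.16])[0],J[2]+np.pi/2)
E
```

```text
clock: 12.7
tool_pos: [0.5763, 0.373, 0.333]
tool_rot: [0.975, 0.224, 0.008, -0.002]
contact_force: [0.7, 0.5, -1.6]
gripper_width: 0.127
gripper_force: 78.4
clock 12.7 pinch [0.5787 0.3742 0.1783] q [0.45 0.49 1.32 0.   1.32 1.57] F [ 0.7  0.5 -1.6] w 0.127
move first (cur axes) [-0.1797  0.1061  0.0151] rot [ 0.0109 -0.0153 -1.3215] | move after rot [-0.1471 -0.1477  0.0183]
```

```bash
echo '[[0, [0, 0, 0], [0, 0, -0.13]], [0, [0, 0, 0], [0, 0, -0.13]], [0, [0, 0, 0], [0, 0, -0.13]], [0, [0, 0, 0], [0, 0, -0.13]], [0, [0, 0, 0], [0, 0, -0.13]], [0, [0, 0, 0], [0, 0, -0.13]], [0, [0, 0, 0], [0, 0, -0.13]], [0, [0, 0, 0], [0, 0, -0.13]], [0, [0, 0, 0], [0, 0, -0.13]], [0, [0, 0, 0], [0, 0, -0.15]], [0, [0, 0, 0], [0, 0, 0]]]' | python3 steer.py
python3 - <<'E'
from h import *
goal(T(J,[-.21,0,.16])[0],J[2]+np.pi/2)
E
```

```text
clock: 13.8
tool_pos: [0.574, 0.3716, 0.3234]
tool_rot: [0.633, 0.774, 0.001, 0.0]
contact_force: [-0.4, 0.0, -2.2]
gripper_width: 0.128
gripper_force: 78.3
clock 13.8 pinch [0.5742 0.3717 0.1687] q [0.45 0.5  1.32 0.   1.32 0.25] F [-0.4  0.  -2.2] w 0.128
move first (cur axes) [-0.1465 -0.145   0.0085] rot [ 0.001  -0.0007 -0.002 ] | move after rot [-0.1462 -0.1452  0.0087]
```

```bash
echo '[[0, [-0.02, -0.0242, 0], [0, 0, 0]], [0, [-0.025, -0.0242, 0], [0, 0, 0]], [0, [-0.025, -0.0242, 0], [0, 0, 0]], [0, [-0.025, -0.0242, 0], [0, 0, 0]], [0, [-0.025, -0.0242, 0], [0, 0, 0]], [0, [-0.0265, -0.024, 0], [0, 0, 0]], [0, [0, 0, 0], [0, 0, 0]], [0, [0, 0, 0], [0, 0, 0]]]' | python3 steer.py
python3 - <<'E'
from h import *
from rig import env, eyes
import cv2
goal(T(J,[-.21,0,.059])[0],J[2]+np.pi/2)
s=env.get_state();f=eyes.grab_frame('wrist');cv2.imwrite('pics/w7.png',f['pixels']);np.savez('w7.npz',K=f['K'],M=f['mount'],p=s['tool_pos'],q=s['tool_rot'])
for n in('scene','top'):cv2.imwrite(f'pics/{n}7.png',eyes.grab_frame(n)['pixels'])
t=cv2.imread('pics/top7.png');s=cv2.imread('pics/scene7.png')
r=lambda im,x,y,w,h:cv2.resize(im[y:y+h,x:x+w],(400,300),interpolation=cv2.INTER_CUBIC)
q=cv2.resize(f['pixels'],(400,300))
cv2.imwrite('pics/m7.png',np.vstack([np.hstack([q,r(f['pixels'],156,204,240,180)]),np.hstack([r(t,150,150,120,90),r(s,160,140,120,90)])]))
E
```

```text
clock: 14.6
tool_pos: [0.4614, 0.199, 0.3243]
tool_rot: [0.634, 0.773, 0.002, 0.001]
contact_force: [0.7, -1.1, -1.1]
gripper_width: 0.128
gripper_force: 78.6
clock 14.6 pinch [0.4619 0.1994 0.1696] q [0.23 0.14 1.8  0.   1.2  0.04] F [ 0.7 -1.1 -1.1] w 0.128
move first (cur axes) [ 1.000e-04 -7.000e-04  1.106e-01] rot [ 0.0042 -0.0018 -0.0055] | move after rot [ 0.0003 -0.0002  0.1106]
```

View pics/m7.png

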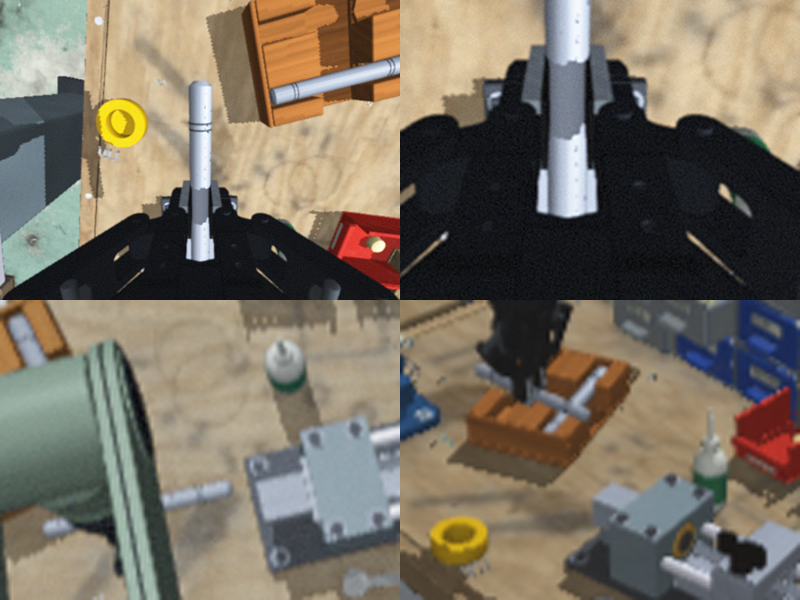

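```bash
python3 - <<'E'
from h import *
d=np.load('w7.npz');R=Ro.from_quat(d['q']);C['w']=wcam('w7.npz')
P=lambda x,dz,pt=0:d['p']+R.apply([x,0,.1547+dz])
for dz in(-.003,0,.003,.006):
    print(dz,'tail w',proj('w',P(.08,dz))[0].round(1),'scene tail/tip',[((proj('scene',P(x,dz))[0]-[160,140])*3.333).round(0).tolist() for x in(.08,-.08)],
     'top',[((proj('top',P(x,dz))[0]-150)*3.333).round(0).tolist() for x in(.08,-.08)])
E
```

```text
-0.003 tail w [256.4 100. ] scene tail/tip [[72.0, 57.0], [184.0, 105.0]] top [[38.0, 228.0], [227.0, 184.0]]
0 tail w [256.4 100. ] scene tail/tip [[72.0, 59.0], [184.0, 108.0]] top [[39.0, 228.0], [228.0, 185.0]]
0.003 tail w [256.4 100.1] scene tail/tip [[73.0, 61.0], [184.0, 110.0]] top [[40.0, 229.0], [228.0, 185.0]]
0.006 tail w [256.4 100.2] scene tail/tip [[73.0, 64.0], [184.0, 112.0]] top [[41.0, 229.0], [228.0, 186.0]]
```

```bash
python3 - <<'E'
from h import *
import cv2
d=np.load('w7.npz');R=Ro.from_quat(d['q']);im=cv2.imread('pics/scene7.png').astype(np.float32)
for x in(.075,.065,.055,.045,.035,-.03,-.04,-.05,-.06,-.07):
    zs=np.arange(-.016,.0221,.001)
    u=np.array([proj('scene',d['p']+R.apply([x,0,.1547+z]))[0] for z in zs],np.float32)
    c=cv2.remap(im,u[:,None,0],u[:,None,1],cv2.INTER_LINEAR)[:,0]
    m=np.clip(c[:,0]-.75*c[:,2],0,None);m[m<.4*m.max()]=0
    print(x,round(float((m*zs).sum()/m.sum())*1000,1),int(m.max()),int((m>0).sum()))
E
```

```text
0.075 9.3 41 16
0.065 6.6 50 19
0.055 6.3 37 20
0.045 9.5 37 16
0.035 9.8 41 15
-0.03 7.1 50 14
-0.04 8.4 50 19
-0.05 11.9 54 22
-0.06 3.9 53 21
-0.07 -2.7 69 30
```

```bash
echo '[[0, [0, 0, 0.02], [0, 0, 0]], [0, [0, 0, 0.03], [0, 0, 0]], [0, [0, 0, 0.03], [0, 0, 0]], [0, [0, 0, 0.02], [0, 0, 0]], [0, [0, 0, 0.01], [0, 0, 0]], [0, [0, 0, 0], [0, 0, 0]], [0, [0, 0, 0], [0, 0, 0]]]' | python3 steer.py
python3 - <<'E'
from h import *
from rig import env, eyes
goal(T(J,[-.21,0,.059])[0],J[2]+np.pi/2)
print(env.get_state()['torque'])
import cv2
f=eyes.grab_frame('scene');cv2.imwrite('pics/scene8.png',f['pixels'])
f=eyes.grab_frame('top');cv2.imwrite('pics/top8.png',f['pixels'])
E
```

```text
clock: 15.45
tool_pos: [0.4632, 0.2001, 0.2155]
tool_rot: [0.633, 0.774, 0.003, 0.002]
contact_force: [0.7, 0.3, -2.3]
gripper_width: 0.127
gripper_force: 78.6
clock 15.45 pinch [0.4641 0.2005 0.0608] q [0.24 0.3  1.86 0.   0.97 0.03] F [ 0.7  0.3 -2.3] w 0.127
move first (cur axes) [-0.0004 -0.0023  0.0018] rot [ 0.0064 -0.0013 -0.0017] | move after rot [-0.0004 -0.0023  0.0018]
[-0.02130725  0.00917628 -0.01600715]
```

```bash
echo '[[0, [-0.0004, -0.0015, 0.0018], [0.006, -0.001, -0.002]], [0, [0, 0, 0], [0, 0, 0]], [0, [-0.005, 0, 0], [0, 0, 0]], [0, [-0.005, 0, 0], [0, 0, 0]], [0, [-0.005, 0, 0], [0, 0, 0]], [0, [-0.005, 0, 0], [0, 0, 0]], [0, [-0.005, 0, 0], [0, 0, 0]], [0, [0, 0, 0], [0, 0, 0]]]' | python3 steer.py
python3 - <<'E'
from h import *
from rig import env, eyes
goal(T(J,[-.185,0,.059])[0],J[2]+np.pi/2)
print(env.get_state()['torque'])
E
```

```text
clock: 16.35
tool_pos: [0.4652, 0.1787, 0.2136]
tool_rot: [0.634, 0.773, 0.005, -0.006]
contact_force: [-5.1, 26.5, -0.5]
gripper_width: 0.127
gripper_force: 78.8
clock 16.35 pinch [0.4648 0.1811 0.0589] q [ 0.19  0.3   1.88  0.02  0.97 -0.02] F [-5.1 26.5 -0.5] w 0.127
move first (cur axes) [-0.0041  0.0001 -0.0001] rot [ 0.0004 -0.0154 -0.0053] | move after rot [-0.0041  0.0001 -0.0001]
[ 4.21367962  0.77714693 -0.03240441]
```

```bash
echo '[[0, [0.005, 0, 0], [0, 0, 0]], [0, [0.005, 0, 0], [0, 0, 0]], [0, [0, 0, 0], [0, 0, 0]]]' | python3 steer.py
python3 - <<'E'
from h import *
import cv2
im={n:cv2.imread(f'pics/{n}8.png').astype(np.float32) for n in('scene','top')}
def prof(n,pts):
    u=proj(n,T(J,np.array(pts)/1e3)).astype(np.float32)
    return cv2.remap(im[n],u[:,None,0],u[:,None,1],cv2.INTER_LINEAR)[:,0].astype(int)
print('scene vertical profiles z 36..80; B and R')
for x,y in((-135,0),(-142,0),(-150,0),(-158,0),(-108,-18),(-95,-18)):
    c=prof('scene',[(x,y,z) for z in range(36,82,2)]);print(x,y,'B',c[:,0].tolist(),'R',c[:,2].tolist())
print('top lateral y -24..24 step 2')
for x,z in((-135,56),(-142,56),(-150,56),(-108,74),(-95,74)):
    c=prof('top',[(x,y,z) for y in range(-24,25,2)]);print(x,z,'B',c[:,0].tolist(),'R',c[:,2].tolist())
E
```

```text
clock: 16.65
tool_pos: [0.464, 0.1843, 0.213]
tool_rot: [0.632, 0.775, -0.001, -0.0]
contact_force: [0.1, -0.6, -0.9]
gripper_width: 0.134
gripper_force: 78.6
scene vertical profiles z 36..80; B and R
-135 0 B [87, 90, 92, 94, 97, 101, 108, 116, 124, 133, 143, 154, 159, 154, 148, 130, 113, 110, 109, 108, 108, 107, 105] R [129, 130, 131, 127, 119, 112, 107, 101, 108, 115, 125, 138, 148, 153, 159, 159, 159, 159, 159, 159, 159, 158, 156]
-142 0 B [89, 91, 93, 94, 97, 101, 106, 114, 122, 135, 147, 151, 155, 146, 130, 118, 113, 109, 107, 106, 106, 106, 105] R [128, 130, 129, 128, 119, 110, 106, 105, 107, 117, 127, 135, 142, 146, 147, 149, 154, 158, 157, 156, 156, 156, 156]
-150 0 B [90, 93, 95, 96, 98, 100, 102, 110, 118, 127, 135, 140, 140, 140, 133, 127, 119, 110, 106, 106, 106, 106, 106] R [131, 135, 133, 129, 123, 110, 98, 101, 104, 110, 116, 123, 131, 139, 147, 156, 157, 157, 156, 156, 156, 157, 158]
-158 0 B [90, 88, 86, 83, 80, 82, 85, 89, 94, 102, 119, 137, 146, 154, 145, 124, 109, 109, 108, 107, 106, 100, 92] R [130, 127, 122, 110, 97, 89, 82, 80, 83, 89, 104, 121, 135, 149, 155,
[... 1134 characters left out ...]
97, 185, 164, 128, 110, 105, 108, 109, 112, 111, 111] R [150, 144, 140, 136, 134, 131, 126, 123, 119, 116, 121, 132, 151, 164, 174, 165, 150, 130, 125, 127, 131, 133, 136, 136, 137]
-108 74 B [109, 125, 155, 182, 190, 196, 198, 197, 196, 192, 192, 193, 196, 196, 196, 196, 197, 195, 193, 185, 164, 136, 107, 113, 122] R [94, 109, 137, 161, 168, 172, 174, 174, 173, 171, 169, 170, 172, 173, 174, 173, 173, 172, 170, 163, 142, 116, 90, 94, 102]
-95 74 B [96, 122, 152, 181, 192, 197, 197, 197, 195, 192, 193, 194, 195, 196, 196, 197, 198, 197, 194, 187, 166, 142, 116, 114, 114] R [81, 104, 131, 157, 168, 173, 174, 173, 171, 169, 170, 171, 172, 173, 173, 174, 175, 174, 172, 165, 144, 120, 97, 94, 94]
```

```bash
python3 - <<'E'
from h import *
goal(T(J,[-.195,0,.062])[0],J[2]+np.pi/2)
E
```

```text
clock 16.65 pinch [0.4638 0.1842 0.0583] q [ 0.2   0.3   1.88 -0.    0.97  0.  ] F [ 0.1 -0.6 -0.9] w 0.134
move first (cur axes) [ 0.0002  0.0002 -0.0037] rot [-0.0012  0.0002  0.0007] | move after rot [ 0.0002  0.0002 -0.0037]
```

```bash
cat >>h.py <<'E'
def contact(rx=.078):
    from rig import env, eyes
    s=env.get_state();c,n=np.cos(J[2]),np.sin(J[2]);A=np.array([[c,n,0],[-n,c,0],[0,0,1]])
    F=A@(np.array(s['contact_force'])-[.3,.1,-1.9]);t=A@np.array(s['torque'])
    print('jig F',F.round(1),'t',t.round(2))
    if abs(F[0])>4:print('contact z',(s['tool_pos'][2]+(t[1]+rx*F[2])/F[0]).round(4),'ry',((rx*F[1]-t[2])/F[0]).round(4))
E
echo '[[0, [0, 0, -0.0037], [0, 0, 0]], [0, [0, 0, 0], [0, 0, 0]], [0, [-0.003, 0, 0], [0, 0, 0]], [0, [-0.003, 0, 0], [0, 0, 0]], [0, [-0.003, 0, 0], [0, 0, 0]], [0, [-0.003, 0, 0], [0, 0, 0]], [0, [-0.003, 0, 0], [0, 0, 0]], [0, [0, 0, 0], [0, 0, 0]]]' | python3 steer.py
python3 - <<'E'
from h import *
goal(T(J,[-.180,0,.062])[0],J[2]+np.pi/2);contact()
E
```

```text
clock: 17.45
tool_pos: [0.4672, 0.169, 0.2167]
tool_rot: [0.632, 0.775, -0.0, -0.0]
contact_force: [-0.0, 0.4, -1.6]
gripper_width: 0.13
gripper_force: 78.7
clock 17.45 pinch [0.467 0.169 0.062] q [ 0.17  0.29  1.88 -0.    0.97 -0.03] F [-0.   0.4 -1.6] w 0.13
move first (cur axes) [0.0008 0.0001 0.    ] rot [-0.0011  0.0002 -0.0004] | move after rot [0.0008 0.0001 0.    ]
jig F [-0.4 -0.2  0.3] t [-0.03 -0.09 -0.02]
```

```bash
echo '[[0, [-0.005, 0, 0], [0, 0, 0]], [0, [-0.005, 0, 0], [0, 0, 0]], [0, [-0.005, 0, 0], [0, 0, 0]], [0, [-0.005, 0, 0], [0, 0, 0]], [0, [0, 0, 0], [0, 0, 0]]]' | python3 steer.py
python3 - <<'E'
from h import *
goal(T(J,[-.145,0,.062])[0],J[2]+np.pi/2);contact(.06)
E
```

```text
clock: 17.95
tool_pos: [0.4713, 0.1491, 0.2168]
tool_rot: [0.632, 0.775, -0.001, -0.0]
contact_force: [0.1, -1.2, -0.6]
gripper_width: 0.128
gripper_force: 78.8
clock 17.95 pinch [0.4712 0.149  0.0621] q [ 0.13  0.28  1.89 -0.    0.97 -0.07] F [ 0.1 -1.2 -0.6] w 0.128
move first (cur axes) [-0.0139  0.      0.0001] rot [-0.0008  0.0007 -0.0005] | move after rot [-0.0139 -0.      0.0001]
jig F [ 1.2 -0.4  1.3] t [-0.01 -0.28  0.04]
```

```bash
echo '[[0, [-0.005, 0, 0], [0, 0, 0]], [0, [-0.005, 0, 0], [0, 0, 0]], [0, [-0.005, 0, 0], [0, 0, 0]], [0, [-0.005, 0, 0], [0, 0, 0]], [0, [0, 0, 0], [0, 0, 0]]]' | python3 steer.py
python3 - <<'E'
from h import *
goal(T(J,[-.145,0,.062])[0],J[2]+np.pi/2);contact(.06)
E
```

```text
clock: 18.45
tool_pos: [0.4753, 0.13, 0.217]
tool_rot: [0.632, 0.775, -0.0, -0.0]
contact_force: [-1.3, 2.5, 2.8]
gripper_width: 0.13
gripper_force: 79.1
clock 18.45 pinch [0.4752 0.13   0.0623] q [ 0.09  0.28  1.89  0.    0.97 -0.11] F [-1.3  2.5  2.8] w 0.13
move first (cur axes) [ 0.0057 -0.0001  0.0003] rot [-0.0006 -0.0005 -0.0007] | move after rot [ 0.0057 -0.0001  0.0003]
jig F [-2.7 -1.   4.7] t [-0.05  0.28  0.01]
```

```bash
echo '[[0.5, [0, 0, 0], [0, 0, 0]], [0.5, [0, 0, 0], [0, 0, 0]], [0.5, [0, 0, 0], [0, 0, 0]], [0.5, [0.01, 0, 0], [0, 0, 0]], [0.5, [0.015, 0, 0], [0, 0, 0]], [0.5, [0.015, 0, 0], [0, 0, 0]], [0.5, [0.015, 0, 0], [0, 0, 0]], [0.5, [0.01, 0, 0], [0, 0, 0]], [0.5, [0.011, 0, 0.009], [0, -0.07, 0]], [0.5, [0, 0, 0], [0, 0, 0]]]' | python3 steer.py
python3 - <<'E'
from h import *
from rig import env, eyes
import cv2
goal(T(J,[-.205,0,.053])[0],J[2]+np.pi/2);contact(.06)
s=env.get_state();f=eyes.grab_frame('wrist');cv2.imwrite('pics/w9.png',f['pixels']);np.savez('w9.npz',K=f['K'],M=f['mount'],p=s['tool_pos'],q=s['tool_rot'])
cv2.imwrite('pics/scene9.png',eyes.grab_frame('scene')['pixels'])
im={n:cv2.imread(f'pics/{n}9.png').astype(np.float32) for n in('scene',)}
def prof(n,pts):
    u=proj(n,T(J,np.array(pts)/1e3)).astype(np.float32)
    return cv2.remap(im[n],u[:,None,0],u[:,None,1],cv2.INTER_LINEAR)[:,0].astype(int)
for x in(-118,-130,-140,-150,-160,-170,-180,-215):
    c=prof('scene',[(x,0,z) for z in range(36,76,2)]);print(x,'B',c[:,0].tolist(),'R',c[:,2].tolist())
# wrist: where is the tail along the rod centre line?
C['w']=wcam('w9.npz');im['w']=f['pixels'].astype(np.float32)
c=prof('w',[(x,0,55) for x in range(-240,-190,2)]);print(c[:,0].tolist())
E
```

```text
clock: 19.45
tool_pos: [0.4587, 0.2061, 0.2068]
tool_rot: [0.631, 0.775, -0.023, 0.026]
contact_force: [-0.7, 0.1, -0.3]
gripper_width: 0.5
gripper_force: 0.0
clock 19.45 pinch [0.4605 0.1954 0.0525] q [ 0.27  0.32  1.86 -0.08  0.97  0.11] F [-0.7  0.1 -0.3] w 0.5
move first (cur axes) [-0.0122  0.0009 -0.0001] rot [-0.0032  0.0702  0.0031] | move after rot [-0.0122  0.0009 -0.0009]
jig F [-0.2 -1.   1.6] t [ 0.03  0.04 -0.02]
-118 B [105, 104, 104, 103, 103, 103, 103, 112, 125, 140, 160, 175, 170, 164, 150, 133, 123, 118, 114, 112] R [91, 91, 91, 90, 90, 90, 90, 98, 108, 122, 139, 153, 155, 157, 159, 160, 160, 161, 161, 159]
-130 B [89, 91, 94, 96, 101, 107, 114, 124, 134, 144, 153, 154, 149, 140, 125, 110, 109, 109, 109, 110] R [118, 121, 117, 112, 107, 102, 99, 108, 117, 128, 139, 148, 154, 160, 161, 162, 160, 159, 159, 160]
-140 B [89, 90, 92, 95, 100, 108, 116, 126, 137, 144, 150, 146, 134, 123, 117, 110, 109, 108, 107, 106] R [122, 119, 111, 100, 95, 98, 101, 111, 120, 131, 142, 150, 155, 159, 159, 159, 159, 159, 158, 157]
-150 B [89, 91, 95, 99, 104, 111, 118, 130, 142, 148, 1
[... 328 characters left out ...]
, 156, 157, 159, 158, 153]
-170 B [85, 87, 92, 100, 108, 117, 125, 135, 147, 151, 148, 142, 118, 94, 87, 82, 74, 67, 62, 62] R [114, 107, 101, 97, 94, 101, 108, 118, 130, 139, 145, 149, 141, 133, 120, 106, 92, 79, 71, 68]
-180 B [80, 85, 92, 101, 111, 120, 130, 134, 135, 124, 94, 69, 50, 29, 25, 25, 25, 25, 25, 25] R [103, 93, 89, 93, 97, 105, 113, 116, 117, 107, 84, 63, 48, 31, 28, 28, 28, 28, 28, 28]
-215 B [72, 74, 82, 88, 92, 95, 93, 83, 73, 64, 56, 54, 53, 51, 48, 45, 40, 36, 32, 29] R [74, 71, 75, 78, 81, 84, 83, 80, 76, 76, 76, 74, 72, 70, 68, 66, 64, 61, 57, 52]
[115, 120, 116, 113, 112, 110, 117, 117, 99, 104, 147, 147, 152, 153, 155, 153, 148, 151, 154, 153, 151, 154, 158, 94, 243]
```

```bash
echo '[[0.5, [0, 0.001, 0], [0, 0, 0]], [0, [0, 0, 0], [0, 0, 0]], [0, [0, 0, 0], [0, 0, 0]], [0, [0, 0, 0], [0, 0, 0]], [0, [0, 0, 0], [0, 0, 0]]]' | python3 steer.py 80
python3 - <<'E'
from h import *
contact(.06)
E
echo '[[0, [-0.0038, 0, -0.002], [0, 0.023, 0]], [0, [-0.0038, 0, -0.002], [0, 0.023, 0]], [0, [-0.0038, 0, -0.002], [0, 0.023, 0]], [0, [0, 0, 0], [0, 0, 0]], [0, [0, 0, 0], [0, 0, 0]]]' | python3 steer.py
python3 - <<'E'
from h import *
goal(T(J,[-.205,0,.059])[0],J[2]+np.pi/2);contact(.1)
E
```

```text
clock: 20.05
tool_pos: [0.4608, 0.2046, 0.2079]
tool_rot: [0.632, 0.774, -0.023, 0.027]
contact_force: [-0.3, -0.7, 1.3]
gripper_width: 0.127
gripper_force: 78.0
jig F [ 0.7 -0.7  3.2] t [-0.08 -0.22 -0.14]
clock: 20.55
tool_pos: [0.4632, 0.1938, 0.2144]
tool_rot: [0.632, 0.775, -0.001, 0.0]
contact_force: [-0.5, -1.9, 0.2]
gripper_width: 0.134
gripper_force: 78.0
clock 20.55 pinch [0.4631 0.1936 0.0597] q [ 0.22  0.3   1.87 -0.    0.97  0.02] F [-0.5 -1.9  0.2] w 0.134
move first (cur axes) [ 0.0008 -0.0009  0.0007] rot [-0.0007  0.0008 -0.0006] | move after rot [ 0.0008 -0.0009  0.0007]
jig F [ 1.8 -1.2  2.1] t [-0.03 -0.21 -0.04]
```

```bash
echo '[[0, [-0.004, -0.0004, 0], [0, 0, 0]], [0, [-0.004, 0, 0], [0, 0, 0]], [0, [-0.004, 0, 0], [0, 0, 0]], [0, [-0.004, 0, 0], [0, 0, 0]], [0, [-0.004, 0, 0], [0, 0, 0]], [0, [0, 0, 0], [0, 0, 0]]]' | python3 steer.py
python3 - <<'E'
from h import *
goal(T(J,[-.136,0,.0597])[0],J[2]+np.pi/2);contact(.1)
E
```

```text
clock: 21.15
tool_pos: [0.4666, 0.175, 0.2144]
tool_rot: [0.632, 0.775, 0.0, -0.0]
contact_force: [-0.3, 3.9, 2.3]
gripper_width: 0.131
gripper_force: 78.1
clock 21.15 pinch [0.4665 0.1751 0.0597] q [ 0.18  0.3   1.88  0.    0.97 -0.02] F [-0.3  3.9  2.3] w 0.131
move first (cur axes) [-0.0491 -0.0006 -0.    ] rot [-0.0005 -0.0009 -0.0002] | move after rot [-0.0491 -0.0006  0.    ]
jig F [-3.9  0.1  4.2] t [ 0.06  0.56 -0.03]
```

```bash
echo '[[0, [-0.004, 0, 0], [0, 0, 0]], [0, [-0.004, 0, 0], [0, 0, 0]], [0, [-0.004, 0, 0], [0, 0, 0]], [0, [-0.004, 0, 0], [0, 0, 0]], [0, [-0.004, 0, 0], [0, 0, 0]], [0, [0, 0, 0], [0, 0, 0]]]' | python3 steer.py
python3 -c "
from h import *;contact(.1)"
echo '[[0, [-0.004, 0, 0], [0, 0, 0]], [0, [-0.004, 0, 0], [0, 0, 0]], [0, [-0.004, 0, 0], [0, 0, 0]], [0, [-0.004, 0, 0], [0, 0, 0]], [0, [-0.004, 0, 0], [0, 0, 0]], [0, [0, 0, 0], [0, 0, 0]]]' | python3 steer.py
python3 - <<'E'
from h import *
goal(T(J,[-.136,0,.0597])[0],J[2]+np.pi/2);contact(.1)
E
```

```text
clock: 21.75
tool_pos: [0.4706, 0.1557, 0.2147]
tool_rot: [0.632, 0.775, 0.0, -0.001]
contact_force: [-3.5, 6.1, 4.7]
gripper_width: 0.132
gripper_force: 78.5
jig F [-6.6 -2.5  6.6] t [-0.18  0.97 -0.03]
contact z -0.0332 ry 0.0341
clock: 22.35
tool_pos: [0.4745, 0.1365, 0.215]
tool_rot: [0.632, 0.775, 0.001, -0.001]
contact_force: [-2.8, 8.1, 6.2]
gripper_width: 0.129
gripper_force: 78.8
clock 22.35 pinch [0.4743 0.1369 0.0603] q [ 0.1   0.29  1.89  0.    0.97 -0.1 ] F [-2.8  8.1  6.2] w 0.129
move first (cur axes) [-0.0098 -0.0006  0.0006] rot [-0.0008 -0.0028 -0.0006] | move after rot [-0.0098 -0.0006  0.0006]
jig F [-8.4 -1.4  8.1] t [-0.2   1.23 -0.04]
contact z -0.0271 ry 0.0125
```

```bash
echo '[[0, [0, 0, -0.001], [0, 0, 0]], [0, [-0.002, 0, 0], [0, 0, 0]], [0, [-0.002, 0, 0], [0, 0, 0]], [0, [-0.002, 0, 0], [0, 0, 0]], [0, [0, 0, 0], [0, 0, 0]]]' | python3 steer.py
python3 - <<'E'
from h import *
goal(T(J,[-.136,0,.0597])[0],J[2]+np.pi/2);contact(.1)
E
echo '[[0, [-0.002, 0, 0], [0, 0, 0]], [0, [0, 0, 0], [0, 0, 0]]]' | python3 steer.py
python3 -c "
from h import *;contact(.1)"
```

```text
clock: 22.85
tool_pos: [0.4757, 0.1303, 0.2153]
tool_rot: [0.632, 0.775, 0.0, -0.001]
contact_force: [-0.5, 6.3, 1.6]
gripper_width: 0.132
gripper_force: 78.3
clock 22.85 pinch [0.4755 0.1305 0.0606] q [ 0.09  0.29  1.89  0.    0.97 -0.11] F [-0.5  6.3  1.6] w 0.132
move first (cur axes) [-0.0035 -0.0005  0.0009] rot [-0.0009 -0.0016  0.    ] | move after rot [-0.0035 -0.0005  0.0009]
jig F [-6.3  0.4  3.5] t [0.04 0.99 0.06]
contact z 0.0027 ry 0.0021
clock: 23.05
tool_pos: [0.4761, 0.1284, 0.2153]
tool_rot: [0.632, 0.775, 0.0, -0.001]
contact_force: [-2.0, 6.6, 2.3]
gripper_width: 0.132
gripper_force: 78.3
jig F [-6.8 -0.9  4.2] t [0.04 0.94 0.08]
contact z 0.0154 ry 0.0251
```

Continue in small steps until the stop is felt.

```bash
for i in 1 2; do :; done; echo '[[0, [-0.001, 0, 0], [0, 0, 0]], [0, [-0.001, 0, 0], [0, 0, 0]], [0, [0, 0, 0], [0, 0, 0]]]' | python3 steer.py
python3 -c "
from h import *;contact(.1)"
echo '[[0, [-0.001, 0, 0], [0, 0, 0]], [0, [-0.001, 0, 0], [0, 0, 0]], [0, [0, 0, 0], [0, 0, 0]]]' | python3 steer.py
python3 - <<'E'
from h import *
goal(T(J,[-.136,0,.0597])[0],J[2]+np.pi/2);contact(.1)
E
```

```text
clock: 23.35
tool_pos: [0.4764, 0.1268, 0.2153]
tool_rot: [0.632, 0.775, 0.001, -0.001]
contact_force: [-1.9, 7.9, 1.6]
gripper_width: 0.135
gripper_force: 78.3
jig F [-8.1 -0.6  3.5] t [0.09 1.3  0.08]
contact z 0.0126 ry 0.0178
clock: 23.65
tool_pos: [0.4765, 0.126, 0.2153]
tool_rot: [0.633, 0.774, 0.002, -0.003]
contact_force: [-2.8, 14.2, 1.4]
gripper_width: 0.132
gripper_force: 78.3
clock 23.65 pinch [0.4762 0.1269 0.0606] q [ 0.08  0.28  1.89  0.01  0.97 -0.12] F [-2.8 14.2  1.4] w 0.132
move first (cur axes) [ 0.0008 -0.0004  0.0009] rot [-0.0008 -0.0061 -0.0009] | move after rot [ 0.0008 -0.0004  0.0009]
jig F [-14.4  -0.2   3.3] t [0.1  2.23 0.06]
contact z 0.0381 ry 0.0056
```

```bash
echo '[[0, [-0.001, 0, 0], [0, 0, 0]], [0, [0, 0, 0], [0, 0, 0]]]' | python3 steer.py
python3 - <<'E'
from h import *
from rig import env, eyes
import cv2
goal(T(J,[-.136,0,.0597])[0],J[2]+np.pi/2);contact(.1)
for n in('top','scene'):cv2.imwrite(f'pics/{n}10.png',eyes.grab_frame(n)['pixels'])
im={n:cv2.imread(f'pics/{n}10.png').astype(np.float32) for n in('top','scene')}
def prof(n,pts):
    u=proj(n,T(J,np.array(pts)/1e3)).astype(np.float32)
    return cv2.remap(im[n],u[:,None,0],u[:,None,1],cv2.INTER_LINEAR)[:,0].astype(int)
for n in im:
  c=prof(n,[(x,0,76) for x in range(-6,84,2)]);print(n,[f'{x}:{v[0]},{v[2]}' for x,v in zip(range(-6,84,2),c)])
E
```

```text
clock: 23.85
tool_pos: [0.4765, 0.1256, 0.2153]
tool_rot: [0.633, 0.774, 0.002, -0.003]
contact_force: [-2.7, 17.5, 2.3]
gripper_width: 0.135
gripper_force: 78.3
clock 23.85 pinch [0.4761 0.1268 0.0606] q [ 0.08  0.28  1.89  0.01  0.97 -0.13] F [-2.7 17.5  2.3] w 0.135
move first (cur axes) [ 0.0012 -0.0004  0.0009] rot [-0.0008 -0.0076 -0.0012] | move after rot [ 0.0012 -0.0004  0.0009]
jig F [-17.7   0.5   4.2] t [0.11 2.66 0.08]
contact z 0.0412 ry 0.0018
top ['-6:175,147', '-4:175,146', '-2:173,144', '0:170,143', '2:182,156', '4:184,159', '6:165,144', '8:120,145', '10:76,162', '12:76,198', '14:80,216', '16:84,219', '18:83,218', '20:83,218', '22:85,219', '24:86,219', '26:85,219', '28:82,219', '30:82,218', '32:83,218', '34:81,218', '36:81,218', '38:83,218', '40:81,218', '42:81,219', '44:85,219', '46:84,217', '48:83,216', '50:85,217', '52:83,216', '54:79,215', '56:82,215', '58:84,216', '60:85,216', '62:83,216', '64:80,214', '66:76,207', '68:80,171', '70:96,120', '72:156,145', '74:190,162', '76:194,169', '78:195,171', '80:194,171', '82:194,171']
scene ['-6:113,93', '-4:93,77', '-2:82,69', '0:79,67', '2:79,67', '4:80,67', '6:80,68', '8:81,68', '10:81,69', '12:79,96', '14:74,131', '16:70,159', '18:66,180', '20:65,198', '22:66,204', '24:69,205', '26:71,207', '28:70,209', '30:67,210', '32:69,208', '34:72,206', '36:71,207', '38:66,210', '40:60,213', '42:47,156', '44:33,97', '46:27,62', '48:24,34', '50:23,25', '52:23,26', '54:22,25', '56:22,25', '58:23,26', '60:22,25', '62:22,25', '64:21,25', '66:21,25', '68:21,24', '70:22,25', '72:22,25', '74:23,26', '76:22,26', '78:23,26', '80:23,26', '82:23,26']
```

```bash
echo '[[0, [0.0015, 0, 0], [0, 0, 0]], [0.5, [0, 0, 0], [0, 0, 0]], [0.5, [0, 0, 0], [0, 0, 0]], [0.5, [0, 0, 0], [0, 0, 0]], [0.5, [0.005, 0, 0], [0, 0, 0]], [0.5, [0, 0, -0.02], [0, 0, 0]], [0.5, [0, 0, -0.03], [0, 0, 0]], [0.5, [0, 0, -0.04], [0, 0, 0]], [0.5, [0, 0, -0.04], [0, 0, 0]], [0.5, [0.04, 0, -0.02], [0, 0, 0]], [0.5, [0.04, 0, 0], [0, 0, 0]], [0.5, [0, 0, 0], [0, 0, 0]]]' | python3 steer.py
python3 - <<'E'
from h import *
from rig import env, eyes
import cv2
goal(T(J,[-.136,0,.0597])[0],J[2]+np.pi/2)
im={}
s=env.get_state();f=eyes.grab_frame('wrist');np.savez('w11.npz',K=f['K'],M=f['mount'],p=s['tool_pos'],q=s['tool_rot']);C['w']=wcam('w11.npz');im['w']=f['pixels'].astype(np.float32)
im['top']=eyes.grab_frame('top')['pixels'].astype(np.float32)
def prof(n,pts):
    u=proj(n,T(J,np.array(pts)/1e3)).astype(np.float32)
    return cv2.remap(im[n],u[:,None,0],u[:,None,1],cv2.INTER_LINEAR)[:,0].astype(int)
for n in im:
  c=prof(n,[(x,0,76) for x in range(0,84,2)]);print(n,[f'{x}:{v[0]},{v[2]}' for x,v in zip(range(0,84,2),c)])
  c=prof(n,[(x,0,54) for x in range(-164,-104,3)]);print('rod',[f'{x}:{v[0]},{v[2]}' for x,v in zip(range(-164,-104,3),c)])
# wing: dark px along wing ends for angles
for a in np.arange(-.4,.41,.1):
  c=prof('w',[(93+r*np.cos(a),-34+r*np.sin(a),124) for r in(-26,-22,-18,18,22,26)]);print(round(a,1),c.sum(1).tolist())
E
```

```text
clock: 25.15
tool_pos: [0.4593, 0.2105, 0.3666]
tool_rot: [0.631, 0.776, 0.001, 0.0]
contact_force: [0.0, -0.2, -0.9]
gripper_width: 0.501
gripper_force: 0.0
clock 25.15 pinch [0.4595 0.2107 0.2119] q [0.26 0.09 1.75 0.   1.29 0.05] F [ 0.  -0.2 -0.9] w 0.501
move first (cur axes) [-0.0855 -0.0011  0.1521] rot [ 0.0016 -0.0011  0.0042] | move after rot [-0.0854 -0.0005  0.1522]
w ['0:25,17', '2:27,22', '4:25,21', '6:29,22', '8:29,23', '10:24,19', '12:23,14', '14:27,22', '16:24,20', '18:20,17', '20:24,22', '22:26,20', '24:25,17', '26:25,17', '28:23,18', '30:31,24', '32:29,23', '34:27,20', '36:28,21', '38:24,18', '40:0,0', '42:0,0', '44:0,0', '46:0,0', '48:0,0', '50:0,0', '52:0,0', '54:0,0', '56:0,0', '58:0,0', '60:0,0', '62:0,0', '64:0,0', '66:0,0', '68:0,0', '70:0,0', '72:0,0', '74:0,0', '76:0,0', '78:0,0', '80:0,0', '82:0,0']
rod ['-164:169,215', '-161:170,221', '-158:168,222', '-155:162,222', '-152:123,137', '-149:147,120', '-146:216,182', '-143:229,198', '-140:233,203', '-137:231,202', '-134:233,205', '-131:232,203', '-128:231,202', '-125:232,202', '-122:186,158', '-119:212,178', 
[... 454 characters left out ...]
16', '60:83,216', '62:82,215', '64:81,214', '66:74,206', '68:77,169', '70:94,115', '72:156,144', '74:191,164', '76:195,169', '78:196,172', '80:196,173', '82:195,171']
rod ['-164:102,117', '-161:99,115', '-158:95,113', '-155:97,115', '-152:116,123', '-149:157,140', '-146:189,164', '-143:190,166', '-140:190,166', '-137:191,168', '-134:191,167', '-131:190,166', '-128:176,154', '-125:174,151', '-122:171,149', '-119:184,161', '-116:191,167', '-113:192,169', '-110:192,169', '-107:193,169']
-0.4 [0, 0, 0, 0, 0, 0]
-0.3 [0, 0, 0, 0, 0, 0]
-0.2 [0, 0, 0, 0, 0, 0]
-0.1 [0, 0, 0, 0, 0, 0]
-0.0 [0, 0, 0, 0, 0, 0]
0.1 [0, 0, 0, 0, 0, 0]
0.2 [0, 0, 0, 0, 0, 0]
0.3 [0, 0, 0, 0, 0, 0]
0.4 [0, 0, 0, 0, 0, 0]
```

```bash
python3 -c "
from rig import env, eyes;print(env.close_job())"
```

```text
the job is handed in; nothing more can be done
None
```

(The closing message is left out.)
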